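# Feed the top steel blank from the magazine into the drill jig

### The arm

A 7-joint arm with a two-finger parallel gripper is mounted at the origin on the work surface. World frame = base frame: x ahead of the robot, y to its left, z up, the work surface at z = 0. Lengths are in mm, angles in rad, forces in N, time in s.
With the tool pointing down it reaches from about 425 to 800 mm from the base axis. Payload 8.3 kg.
Tool frame: the origin (TCP) lies where the fingers leave the gripper's body, on its centre line; the fingertips stand 73 mm ahead of it and the grasp point (between the pads) lies 54 mm ahead of it (ctrl.nose_length is the distance from the TCP to the fingertips, in mm); z points along the fingers, y is the direction in which the jaws open and shut (so a half turn about z gives the same grasp; the last joint's range is limited). The gripper opens to 85 mm and grips with 20 to 120 N. Pads are 22 mm wide; open, the fingers measure 114 mm over their backs; the gripper's body (76 mm by 85 mm) begins 54 mm behind the grasp point. The pads swing forward as they close: fully open they stand 13 mm farther back than shut.
Start: joints at [-1.302, 0.383, 0.016, 1.37, -0.006, 1.388, -0.046], TCP at [203.544, 590.913, 303.879] pointing down, gripper open.
Joint ranges: [-2.95, 2.95], [-0.25, 2.06], [-1.52, 1.56], [0.18, 2.33], [-1.44, 4.58], [0.02, 2.06], [-3.01, 3.01]. Speed limits (rad/s): [2.39, 2.39, 3.01, 3.01, 3.14, 3.14, 3.14].

### API

Orientations are given as a rotation vector (axis times angle).
In Python, from workcell import ctrl gives the robot as it stands.
- The arm moves only by the tool move_arm, never from a script. Its argument "increments" is a list of rows, each a list of 6 numbers: the shift along the tool's x, y, z in cm, then the turn, a rotation vector about the tool's x, y, z in rad. A call has 1 to 5 rows; each row is the pose to reach, as a shift and turn from the pose commanded when the call began, along the tool's axes at that moment; what a row does not reach only later rows make up. A row lasts 1/10 s, in which the tool goes at most 50 mm and 8.59 degrees, less where a joint would pass 70% of its speed; a pose out of reach is approached as far as the arm can. A call with a gripper value outside its range is refused whole. "fingers" is the opening, from 0 (shut) to 1 (fully open), set as the call begins (left out, the last holds). The fingers move at their own pace and stop on an object; "force" is the grip in N (left out, the last holds). Time passes only in rows, so rows that repeat a pose let the fingers close. It gives the time, the measured TCP pose, the force and the opening at its end, in the units of the state.
- ctrl.get_state(): the state, without advancing time (a new reading comes with each control period).
- ctrl.snapshot(name): name is "scene" or "top" or "wrist"; returns a dict with "frame" (420x560x3 uint8, red, green, blue), "fx", "fy", "cx", "cy" (pixels), "dist_coeffs" ([k1, k2, p1, p2, k3] as OpenCV has them; the pictures are not rectified), "pose" (4x4, takes a point from camera to world coordinates). Camera axes: x right, y up, looking along -z (the intrinsics and any distortion apply to the point x, -y, -z); pixel columns grow to the right and rows downward; lengths in mm; the calibration is good to about 2 mm. A picture is of the moment at which its call begins. There is no depth.
- ctrl.sign_off(): hands the job in, once; it reports no verdict.
The state is a dict: "clock": time; "qpos": joint angles; "qd": joint speeds; "tau": joint torques, N m; "position": TCP position; "orientation": TCP orientation; "force": force on the tool from outside, world axes, zero at the start; "moment": the same for the moment, N m; "gripper_width": opening from 0.0 (shut) to 1.0 (fully open).
Only numpy, scipy, OpenCV 4.12 (cv2) and the standard library are available. Lean on these libraries where they do the work, as an engineer would, in place of code of your own. Each camera call takes 0.05 s, during which the arm holds its last target.

### The job

Slide the top steel blank off the stack in the magazine, across the small gap onto the drill jig's bed, and push it fully home against the jig's end stop, lying flat between the side rails. Slide it rather than lifting it, press and push it gently (never more than 30 N), leave the blanks below it and the other things where they are, and let go of it.

Things in the scene. Friction and masses are not known exactly. Their poses are not given: they have to be found in the camera images.
- rig: Green cast base 385 x 310 mm carrying the magazine and the jig. Fixed; its place, turn and height above the bench differ from start to start. Origin under the magazine's centre; x = direction in which the blanks slide out towards the jig, z up. Base top at z = 30 mm.
- magazine (a point): Point on the middle of the magazine's floor, axes as the rig's; the stack is 24 mm high on it. Two steel side walls 8 mm thick (inner faces at y = -42, +42 mm, x = -65 to +41 mm) and a back wall (x = -65 to -57 mm) stand 28 mm above it, 4 mm above the stack, so its sides and back cannot be reached; open in front (+x) and above.
- jig: Dark steel drill jig, fixed 8 to 18 mm in front of the stack, axes as the rig's. Origin: middle of the bed's entry edge, level with the base top. Bed 112 mm wide, its top at z = 28 mm, 2 mm below the top blank's underside. Bright side rails 9 mm high on it, inner faces at y = -42, +42 mm from x = 25 mm on, flared at the entry. A blank that is home has its centre at x = 63, z = 31 mm.
- stop (a point): Middle of the foot of the end stop's face, on the jig's bed, 118 mm from its entry edge; axes as the jig's. The stop is a bright bar across the bed, 10 mm high, rigid.
- blank_top_mid (a point): Centre of the top blank: plain smooth steel plate 110 (x) x 80 (y) x 6 mm (z), about 0.4 kg, loose, top of a stack of four alike; axes about as the rig's. Upper face 3 mm above this point. Oiled: friction on steel about 0.25; fingers grip it clearly better, so shut fingertips pressed on top with 6 to 15 N drag it along. It is marked by more than 30 N.
- blank3_mid (a point): Centre of the second blank from the top, the same plate, 6 mm lower. To stay in place (within 5 mm).
- blank2_mid (a point): Centre of the third blank from the top, the same plate. To stay in place (within 5 mm).
- blank1_mid (a point): Centre of the bottom blank, the same plate. To stay in place (within 5 mm).
- tin: Bystander: round grey tin with a steel cap, diameter 44 mm, height 35 mm, standing on the base; origin at its foot.
- spanner: Bystander: steel spanner 130 mm long lying on the base, along its own x; origin under its middle.
- brush: Bystander: brush 130 mm long lying on the base, along its own x; origin under its middle.
Not all that is in view belongs to the job. What is shaped like the part that bears blank_top_mid but blue or orange is not meant.

How it is judged:
By the outcome, as a careful person would: the job done as asked, in the order asked, and still so for the second after the job is handed in, with the robot touching nothing.
It also fails if it takes over 67 s, if anything falls off the work surface, if the arm or the gripper's body presses on something with over 40 N, if the wrist force passes 120 N, or if a joint passes its speed limit or range.

## Working session

There is one attempt and no reset: what is moved stays moved. The work goes in short steps, Python scripts to look and compute and a tool call to move; the robot and the scene stay as the last step left them, time stands still between calls to the robot, and variables do not carry over. Pictures are saved under pics/ and viewed, and the job is handed in when it is done.

Besides the shell and the picture viewer there is one more tool, called as a command line: name --pt "numbers of a row" for each row, then --argument value for the rest. move_arm: Moves the arm, as the interface text tells. Its arguments: {"type":"object","properties":{"increments":{"type":"array","items":{"type":"array","items":{"type":"number"}}},"fingers":{"type":"number"},"force":{"type":"number"}},"required":["increments"]}

```bash
mkdir -p pics
python3 - <<'E'
from workcell import ctrl
import cv2,numpy as np
s=ctrl.get_state(); print(s['clock'],s['position'],s['orientation'],s['force'],s['gripper_width'])
for n in ("scene","top","wrist"):
    d=ctrl.snapshot(n); cv2.imwrite(f"pics/{n}0.png",d['frame'][:,:,::-1])
    np.savez(f"{n}0.npz",**d); print(n,d['fx'],d['fy'],d['cx'],d['cy'],d['dist_coeffs'],np.round(d['pose'],3).tolist())
E
```

```text
0.0 [203.43646195 590.5663059  302.84126806] [-0.51871344 -3.09817113  0.00317264] [-0.54952798  0.16658566  0.56200858] 0.9981812093953562
scene 489.0851846759812 489.0851846759812 280.08495807021296 209.63211370387327 [0.05860959 0.         0.         0.         0.        ] [[-0.87, -0.376, 0.318, 769.648], [0.492, -0.637, 0.594, 442.017], [-0.021, 0.673, 0.739, 776.285], [0.0, 0.0, 0.0, 1.0]]
top 439.9999646759141 439.9999646759141 281.6950740631863 211.49139010899634 [-0.01302175  0.          0.          0.          0.        ] [[0.102, 0.975, -0.199, 260.566], [-0.995, 0.1, -0.018, -125.626], [0.003, 0.2, 0.98, 1072.395], [0.0, 0.0, 0.0, 1.0]]
wrist 304.22857927443556 304.22857927443556 279.49939034942713 212.16125233052972 [0.0181769 0.        0.        0.        0.       ] [[0.325, -0.902, -0.283, 130.843], [0.946, 0.31, 0.1, 615.792], [-0.003, -0.301, 0.954, 372.575], [0.0, 0.0, 0.0, 1.0]]
```

View pics/scene0.png

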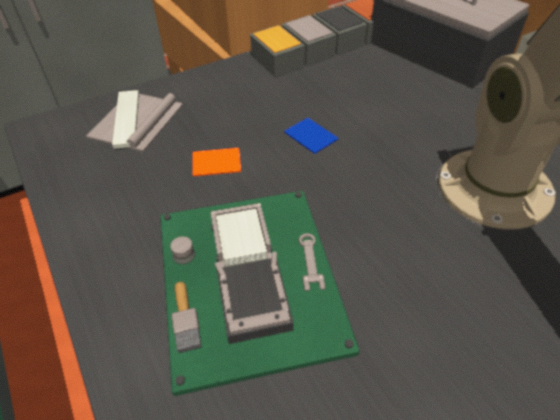

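View pics/top0.png

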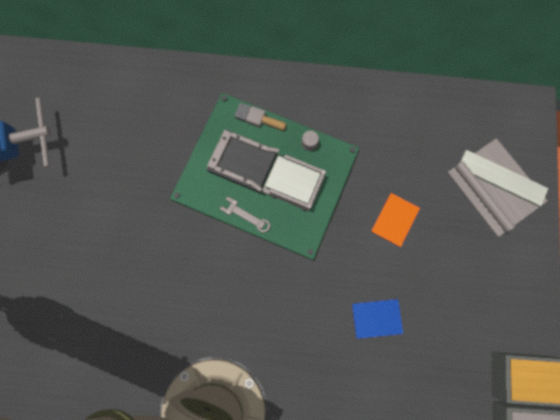

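View pics/wrist0.png

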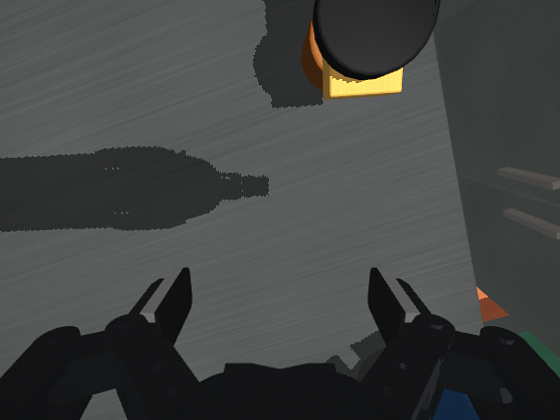

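Run:
```python
import cv2
a=cv2.imread('pics/scene0.png')[180:390,150:365]; cv2.imwrite('pics/sc_z.png',cv2.resize(a,None,fx=2.8,fy=2.8,interpolation=cv2.INTER_CUBIC))
a=cv2.imread('pics/top0.png')[85:265,165:365]; cv2.imwrite('pics/tp_z.png',cv2.resize(a,None,fx=3.3,fy=3.3,interpolation=cv2.INTER_CUBIC))
a=cv2.imread('pics/scene0.png')[195:345,200:300]; cv2.imwrite('pics/sc_zz.png',cv2.resize(a,None,fx=4,fy=4,interpolation=cv2.INTER_CUBIC))
a=cv2.imread('pics/top0.png')[125:215,200:335]; cv2.imwrite('pics/tp_zz.png',cv2.resize(a,None,fx=5.5,fy=5.5,interpolation=cv2.INTER_CUBIC))
```

```text
(no output)
```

View pics/sc_z.png

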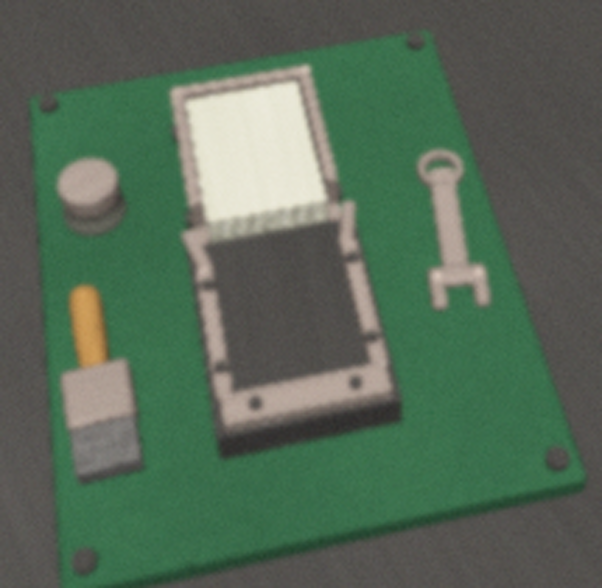

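View pics/tp_z.png

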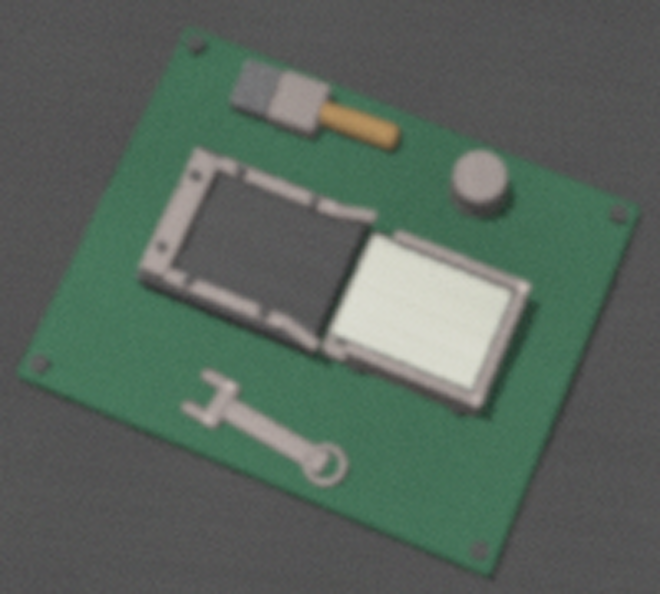

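View pics/sc_zz.png

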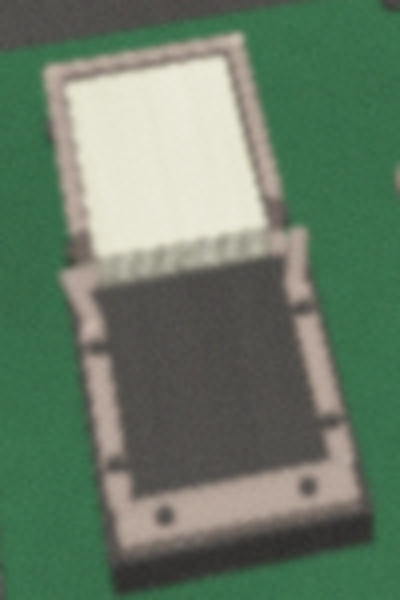

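View pics/tp_zz.png

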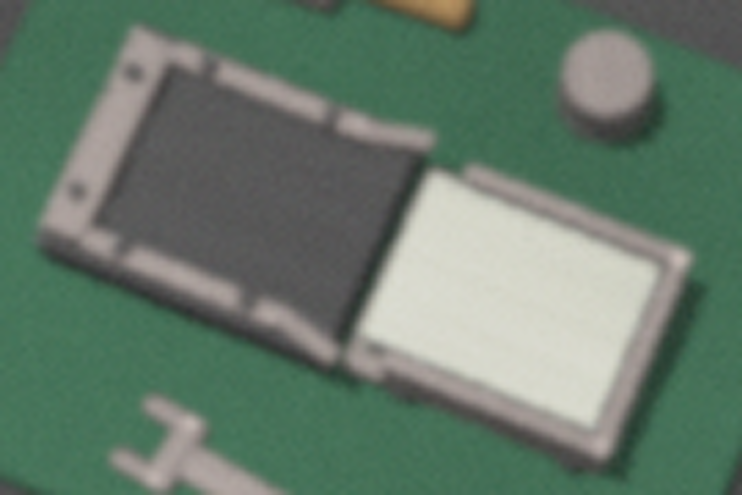

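```bash
cat > h.py <<'E'
import numpy as np,cv2
def proj(d,P):
    P=np.atleast_2d(P).astype(float); M=np.linalg.inv(d['pose']); C=(M[:3,:3]@P.T).T+M[:3,3]
    C=C*[1,-1,-1]; K=np.array([[d['fx'],0,d['cx']],[0,d['fy'],d['cy']],[0,0,1.]])
    return cv2.projectPoints(C,np.zeros(3),np.zeros(3),K,np.array(d['dist_coeffs']))[0][:,0]
def rig2w(p,P):
    c,s=np.cos(p[3]),np.sin(p[3]); P=np.atleast_2d(P)
    return P@np.array([[c,s,0],[-s,c,0],[0,0,1]])+p[:3]
E
cat > fit.py <<'E'
from h import *
from scipy.optimize import least_squares
S=dict(np.load('scene0.npz'));T=dict(np.load('top0.npz'))
z=lambda uv,s,o:(np.array(uv,float)+.5)/s-.5+np.array(o)
# params x,y,z,yaw,bx,by,g, blank dx, dy, dyaw
def pts(p):
    bx,by,g,dx,dy=p[4:9]
    b=[(bx-192.5,by-155,30),(bx-192.5,by+155,30),(bx+192.5,by+155,30),(bx+192.5,by-155,30)]
    w=[(-65,-50,70),(-65,50,70)]
    k=[(-55+dx,-40+dy,66),(-55+dx,40+dy,66),(55+dx,40+dy,66),(55+dx,-40+dy,66)]
    s=[(173+g,-42,68),(173+g,42,68)]
    return np.array(b+w+k+s)
so,to=(150,180),(165,85); s2,t2=(200,195),(200,125)
ms=[z(u,2.8,so) for u in [(30,97),(430,33),(587,485)]]+[None]+[z(u,4,s2) for u in [(44,67),(241,36),(66,84),(223,55),(268,230),(98,257),(132,497),(328,460)]]
mt=[z(u,3.3,to) for u in [(638,210),(492,577),(18,375),(187,27)]]+[z(u,5.5,t2) for u in [(692,255),(605,460),(660,265),(590,430),(358,338),(430,172),(165,70),(95,228)]]
def res(p,full=False):
    W=rig2w(p,pts(p)); r=[]
    for d,m in((S,ms),(T,mt)):
        q=proj(d,W)
        r.append(np.array([[0,0] if m[i] is None else q[i]-m[i] for i in range(len(m))]))
    return r if full else np.r_[np.concatenate(r).ravel(),0.1*p[7:9]]
if __name__=='__main__':
    best=None
    for a in np.arange(0,6.3,.8):
        f=least_squares(res,[550,-150,30,a,60,0,12,0,0],loss='soft_l1',x_scale=[50,50,50,.3,50,10,10,3,3])
        if best is None or f.cost<best.cost: best=f
    p=best.x; print(best.cost,np.round(p,3)); 
    for r in res(p,True): print(np.round(r,1).tolist())
    np.save('p.npy',p)
    J=best.jac; print(np.round(np.sqrt(np.diag(np.linalg.inv(J.T@J)))*.5,3))
E
python3 fit.py
```

```text
14.953571474942422 [ 5.51407e+02 -1.26776e+02 -1.78540e+01  7.55100e+00  7.36030e+01
  3.50000e-02  9.18200e+00  3.45000e-01 -2.87000e-01]
[[0.4, 0.5], [0.8, -0.8], [1.2, -1.1], [0.0, 0.0], [0.7, 0.7], [0.6, 0.1], [0.9, 0.7], [1.1, 1.2], [0.4, -0.1], [0.3, 1.0], [0.8, 0.5], [1.1, -0.2]]
[[1.8, -1.7], [-0.4, -0.5], [-0.6, -0.7], [0.6, -1.6], [0.8, -0.5], [0.8, -0.6], [1.0, 0.1], [1.1, -0.3], [1.0, -1.2], [1.0, -0.1], [2.1, -1.9], [0.4, -0.5]]
[0.55  0.855 0.705 0.002 1.059 0.815 1.037 1.011 0.701]
```

```bash
cat > go.py <<'E'
from h import *
from workcell import ctrl
from scipy.spatial.transform import Rotation as R
def tool(s): return R.from_rotvec(s['orientation']).as_matrix()
def inc(s,target): return tool(s).T@(np.array(target)-s['position'])/10
E
python3 - <<'E'
from go import *
s=ctrl.get_state(); p=np.load('p.npy'); print(tool(s).round(3).tolist())
t=rig2w(p,[0,0,66])[0]; print(t, rig2w(p,[127.2,0,64]))
print(inc(s,t+[0,0,73+40]))
E
```

```text
[[-0.945, 0.326, -0.0], [0.326, 0.945, -0.001], [0.0, -0.001, -1.0]]
[ 551.4074453  -126.77643299   48.14623957] [[589.35078243  -5.36744169  46.14623957]]
[-56.26421717 -56.48236969  14.27806361]
```

move_arm --pt "-2 -2 0 0 0 0" --pt "-5 -5 0 0 0 0" --pt "-8 -8 0 0 0 0" --pt "-11 -11 0 0 0 0" --pt "-14 -14 0 0 0 0" --fingers 0

```text
clock: 0.65
position: [290.8, 411.2, 303.6]
orientation: [-0.519, -3.098, 0.001]
force: [0.3, 0.3, 0.5]
gripper_width: 0.144
```

move_arm --pt "-3 -3 0 0 0 0" --pt "-6 -6 0 0 0 0" --pt "-9 -9 0 0 0 0" --pt "-12 -12 0 0 0 0" --pt "-15 -15 0 0 0 0"

```text
clock: 1.15
position: [383.6, 220.5, 303.8]
orientation: [-0.519, -3.098, -0.0]
force: [0.6, -0.3, -0.4]
gripper_width: -0.0
```

move_arm --pt "-3 -3 0 0 0 0" --pt "-6 -6 0 0 0 0" --pt "-9 -9 0 0 0 0" --pt "-12 -12 0 0 0 0" --pt "-15 -15 0 0 0 0"

```text
clock: 1.65
position: [476.5, 29.9, 303.9]
orientation: [0.518, 3.098, 0.0]
force: [0.9, 0.2, 0.6]
gripper_width: 0.0
```

move_arm --pt "-3 -3 2 0 0 0" --pt "-6 -6 5 0 0 0" --pt "-9 -9 8 0 0 0" --pt "-11.5 -11.7 10 0 0 0" --pt "-12.2 -12.5 11.5 0 0 0"

```text
clock: 2.15
position: [550.5, -131.2, 186.9]
orientation: [-0.526, -3.096, 0.005]
force: [-0.2, -0.9, 0.1]
gripper_width: 0.003
```

move_arm --pt "0 0 1 0 0 0" --pt "0 0 2 0 0 0" --pt "0 0 2.5 0 0 0" --pt "0 0 2.5 0 0 0"

```text
clock: 2.55
position: [550.7, -124.7, 163.6]
orientation: [-0.515, -3.098, -0.001]
force: [-0.6, -0.4, 0.5]
gripper_width: -0.005
```

```bash
cat > look.py <<'E'
import sys
from go import *
p=np.load('p.npy')
tag=sys.argv[1]
for n in sys.argv[2:]:
    d=ctrl.snapshot(n); np.savez(f'{n}{tag}.npz',**d); im=np.ascontiguousarray(d['frame'][:,:,::-1])
    cv2.imwrite(f'pics/{n}{tag}_raw.png',im)
    if n=='scene': im=cv2.resize(im[180:360,180:320],None,fx=4,fy=3.3*4/3.3,interpolation=cv2.INTER_CUBIC)[:600]
    if n=='top': im=cv2.resize(im[100:235,190:345],None,fx=4.4,fy=4.4,interpolation=cv2.INTER_CUBIC)
    cv2.imwrite(f'pics/{n}{tag}.png',im)
s=ctrl.get_state();print(s['clock'],s['position'],s['orientation'],s['force'])
E
python3 look.py 1 scene top wrist
```

```text
2.7 [ 551.27472888 -125.63335202  164.75226609] [5.16638010e-01 3.09750955e+00 7.76613297e-04] [ 0.06256331 -0.56771619 -0.77156236]
```

View pics/scene1.png

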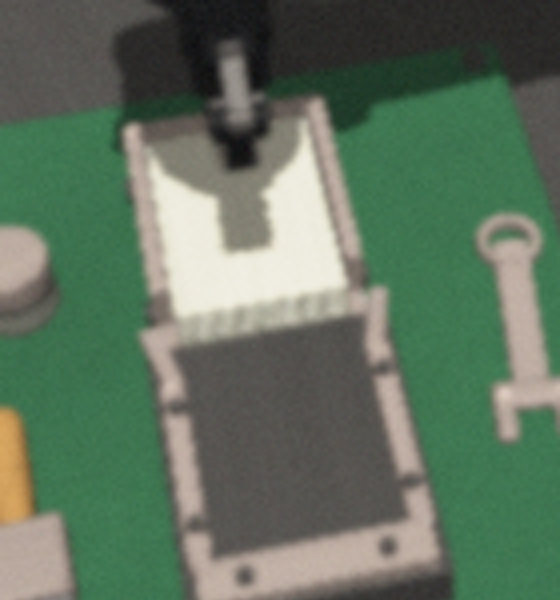

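View pics/top1.png

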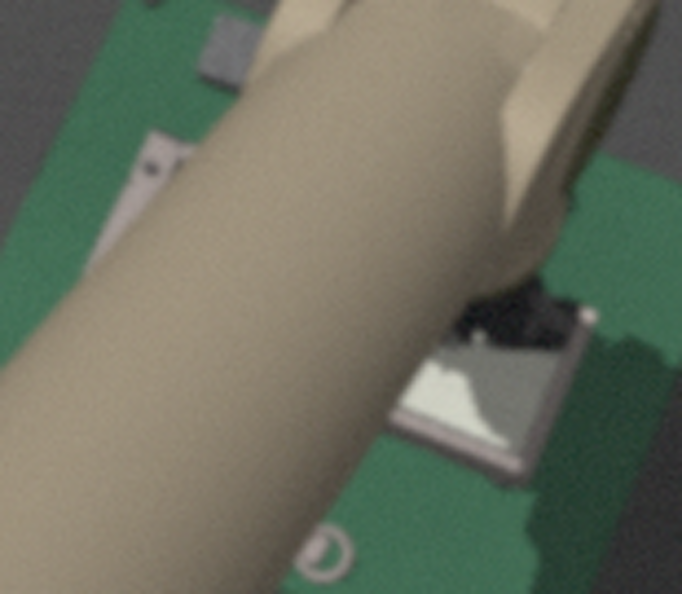

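View pics/wrist1.png

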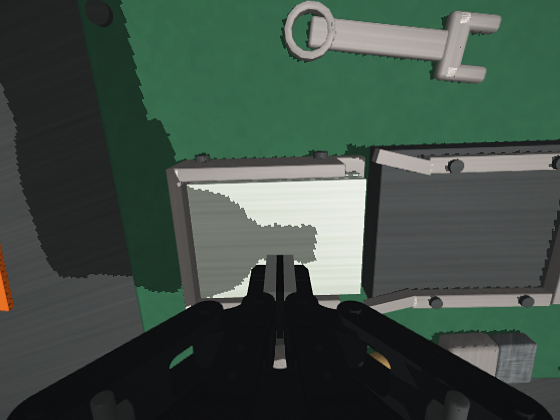

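Run:
```python
from h import *
a=cv2.imread('pics/wrist1_raw.png')[150:320,155:395]; cv2.imwrite('pics/w1z.png',cv2.resize(a,None,fx=3.3,fy=3.3,interpolation=cv2.INTER_CUBIC))
W=dict(np.load('wrist1.npz')); p=np.load('p.npy')
P=[(-55,-40,66),(-55,40,66),(55,40,66),(55,-40,66),(-65,50,70),(-65,-50,70),(64,-42,58),(64,42,58),(182,42,67)]
print(proj(W,rig2w(p,P)).round(1).tolist())
```

```text
[[200.6, 294.4], [187.1, 181.9], [364.8, 177.2], [358.2, 290.7], [166.5, 167.3], [186.3, 310.5], [367.9, 286.8], [375.7, 171.3], [578.9, 168.0]]
```

View pics/w1z.png

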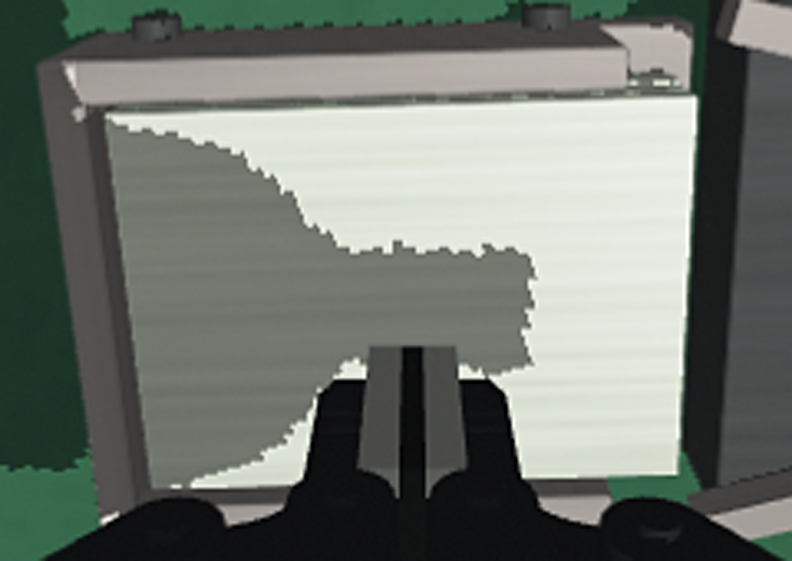

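Run:
```python
from fit import *
W=dict(np.load('wrist1.npz')); p0=np.load('p.npy')
o=(155,150)
mw=np.array([z(u,3.3,o) for u in [(38,63),(150,487),(106,110),(696,95),(680,475)]])
def f(p):
    q=proj(W,rig2w(p,pts(p)))[[5,6,7,8,9]]-mw
    return q
for w in (1,0.2):
  g=lambda p:np.r_[res(p)*w,f(p).ravel()]
  r=least_squares(g,p0,x_scale=[50,50,50,.3,50,10,10,3,3]); p=r.x
  print(np.round(p,3)); print(f(p).round(1).tolist()); 
p[3]-=2*np.pi
np.save('p2.npy',p); print(rig2w(p,pts(p)).round(1).tolist())
```

```text
[ 5.51801e+02 -1.26442e+02 -1.62870e+01  7.55200e+00  7.37040e+01
  5.31000e-01  9.42400e+00 -2.00000e-03 -3.46000e-01]
[[0.1, -0.5], [0.7, -0.7], [0.4, 0.5], [0.5, 0.1], [-1.3, -1.0]]
[ 5.51975e+02 -1.26088e+02 -1.51090e+01  7.55300e+00  7.36010e+01
  6.05000e-01  9.36100e+00 -4.40000e-01  1.80000e-02]
[[0.0, -0.0], [0.2, -0.1], [-0.3, 0.5], [0.9, -0.0], [-0.8, -0.4]]
[[664.1, -285.4, 14.9], [368.1, -193.5, 14.9], [482.3, 174.2, 14.9], [778.4, 82.2, 14.9], [580.4, -203.0, 54.9], [484.9, -173.3, 54.9], [573.7, -190.9, 50.9], [497.3, -167.2, 50.9], [529.9, -62.1, 50.9], [606.3, -85.8, 50.9], [646.2, 35.6, 52.9], [566.0, 60.5, 52.9]]
```

move_arm --pt "0 0 1 0 0 0" --pt "0 0 2 0 0 0" --pt "0 0 3 0 0 0" --pt "0 0 3.4 0 0 0" --pt "0 0 3.6 0 0 0"

```text
clock: 3.2
position: [550.4, -126.3, 126.9]
orientation: [-0.519, -3.097, 0.001]
force: [-0.0, -0.1, -0.4]
gripper_width: 0.004
```

move_arm --pt "0 0 0.1 0 0 0" --pt "0 0 0.2 0 0 0" --pt "0 0 0.2 0 0 0"

```text
clock: 3.5
position: [551.0, -126.4, 126.1]
orientation: [0.519, 3.098, -0.0]
force: [-0.3, 0.8, -0.3]
gripper_width: -0.003
```

move_arm --pt "0 0 0.05 0 0 0" --pt "0 0 0.1 0 0 0" --pt "0 0 0.1 0 0 0"

```text
clock: 3.8
position: [551.0, -126.4, 125.1]
orientation: [0.519, 3.098, 0.0]
force: [-0.8, 0.1, 2.5]
gripper_width: -0.002
```

move_arm --pt "0 0 0.05 0 0 0" --pt "0 0 0.1 0 0 0" --pt "0 0 0.1 0 0 0"

```text
clock: 4.1
position: [551.2, -126.5, 125.0]
orientation: [0.519, 3.097, 0.001]
force: [-2.5, 1.8, 11.5]
gripper_width: -0.002
```

move_arm --pt "0 0.1 0 0 0 0" --pt "0 0.25 0 0 0 0" --pt "0.01 0.45 0 0 0 0" --pt "0.02 0.7 0 0 0 0" --pt "0.03 1.0 0 0 0 0"

```text
clock: 4.6
position: [554.5, -118.2, 125.1]
orientation: [0.52, 3.096, -0.002]
force: [-1.1, -2.6, 8.2]
gripper_width: -0.0
```

```bash
python3 look.py 2 scene wrist
```

```text
4.7 [ 554.71241055 -117.53062478  125.08286575] [ 5.18968361e-01  3.09582807e+00 -9.92409634e-04] [-0.6853587  -1.46156895  7.53510512]
```

View pics/wrist2.png

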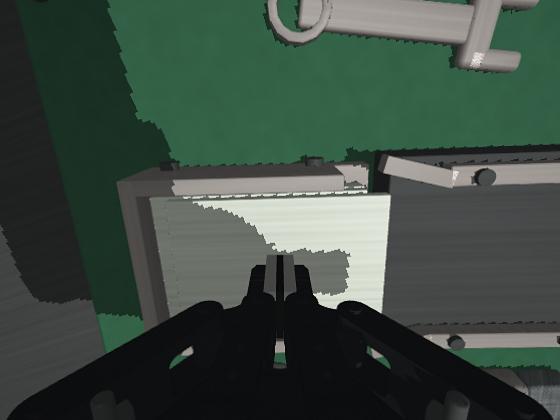

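Run:
```python
import cv2
a=cv2.imread('pics/wrist2_raw.png')[160:360,110:410]; cv2.imwrite('pics/w2z.png',cv2.resize(a,None,fx=2.6,fy=2.6,interpolation=cv2.INTER_CUBIC))
```

```text
(no output)
```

View pics/w2z.png

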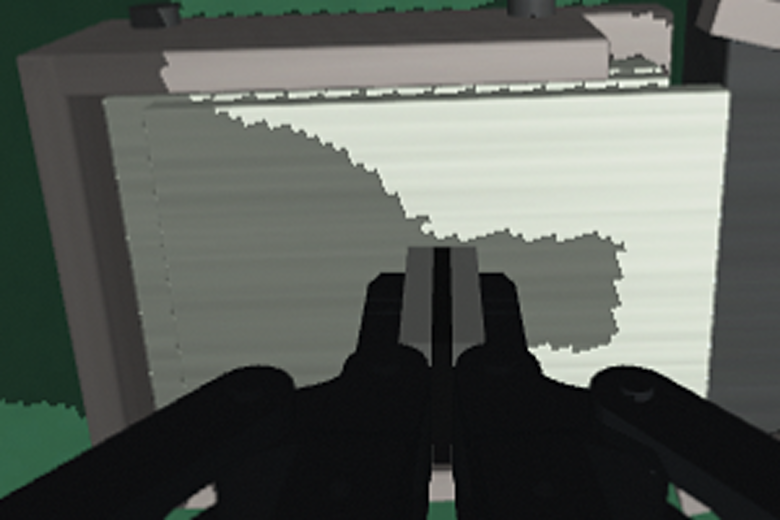

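View pics/scene2.png

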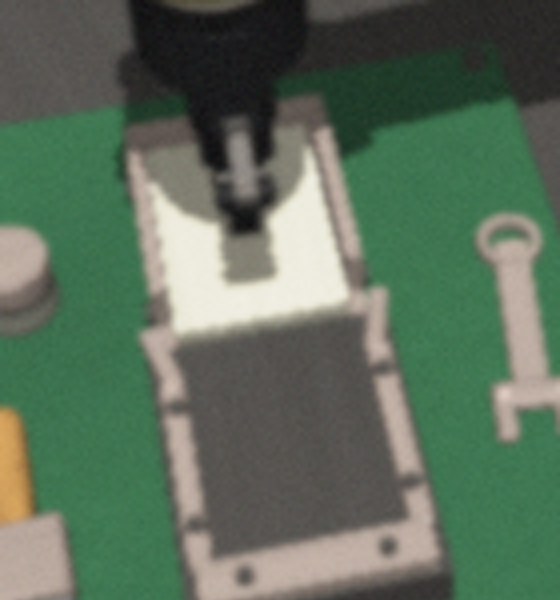

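move_arm --pt "0.01 0.3 0.02 0 0 0" --pt "0.02 0.7 0.02 0 0 0" --pt "0.03 1.1 0.02 0 0 0" --pt "0.05 1.5 0.02 0 0 0" --pt "0.06 1.9 0.02 0 0 0"

```text
clock: 5.2
position: [560.3, -100.0, 125.1]
orientation: [0.52, 3.095, -0.002]
force: [-1.5, -3.0, 8.9]
gripper_width: 0.001
```

move_arm --pt "0.01 0.4 0 0 0 0" --pt "0.02 0.8 0 0 0 0" --pt "0.03 1.2 0 0 0 0" --pt "0.05 1.5 0 0 0 0" --pt "0.05 1.7 0 0 0 0"

```text
clock: 5.7
position: [565.4, -83.6, 125.1]
orientation: [0.52, 3.095, -0.001]
force: [-0.8, -3.6, 9.1]
gripper_width: -0.001
```

```bash
python3 look.py 3 scene wrist
```

```text
5.8 [565.51981418 -83.2480823  125.06693432] [ 5.19140138e-01  3.09548114e+00 -8.66526136e-04] [-0.45264604 -2.38963419  8.72998765]
```

View pics/wrist3.png

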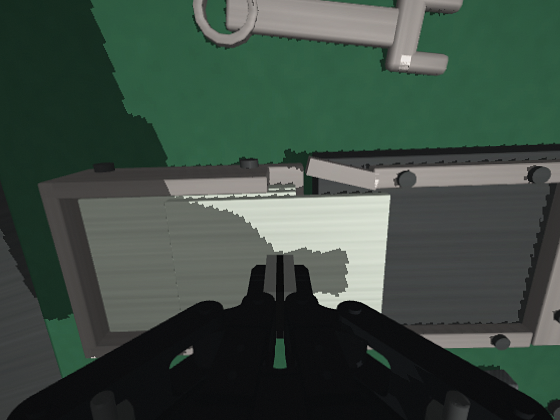

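View pics/scene3.png

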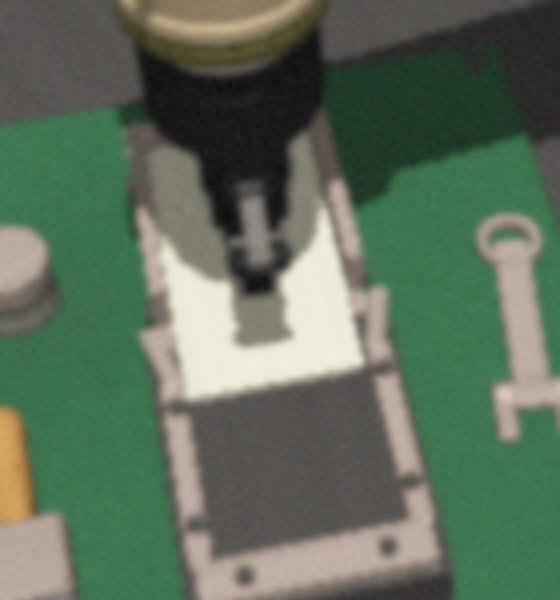

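move_arm --pt "0.01 0.3 0 0 0 0" --pt "0.02 0.6 0 0 0 0" --pt "0.03 0.9 0 0 0 0" --pt "0.04 1.2 0 0 0 0" --pt "0.05 1.4 0 0 0 0"

```text
clock: 6.3
position: [569.5, -70.0, 124.9]
orientation: [0.52, 3.096, -0.001]
force: [-0.4, -2.4, 7.8]
gripper_width: -0.003
```

move_arm --pt "0.01 0.3 0.02 0 0 0" --pt "0.02 0.6 0.03 0 0 0" --pt "0.03 0.9 0.04 0 0 0" --pt "0.04 1.2 0.05 0 0 0" --pt "0.05 1.4 0.05 0 0 0"

```text
clock: 6.8
position: [573.7, -56.7, 124.6]
orientation: [0.52, 3.095, -0.001]
force: [-0.9, -2.1, 8.3]
gripper_width: -0.001
```

```bash
python3 look.py 4 scene wrist
```

```text
6.9 [573.77051217 -56.3599604  124.56888202] [ 5.19044608e-01  3.09540670e+00 -5.93871637e-04] [ 0.75574386 -1.60647898  7.59528055]
```

View pics/wrist4.png

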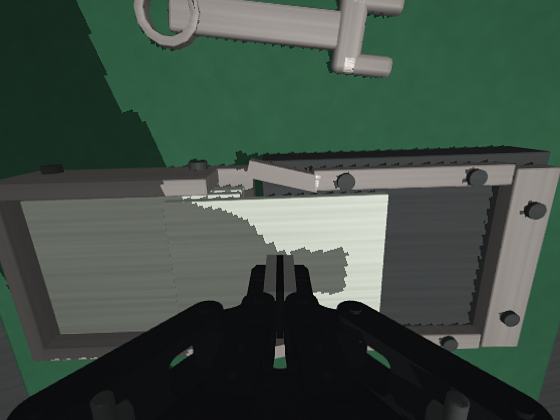

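move_arm --pt "0.01 0.3 0.03 0 0 0" --pt "0.02 0.6 0.05 0 0 0" --pt "0.03 0.9 0.06 0 0 0" --pt "0.04 1.2 0.07 0 0 0" --pt "0.05 1.4 0.08 0 0 0"

```text
clock: 7.4
position: [577.9, -43.7, 124.3]
orientation: [0.52, 3.095, -0.001]
force: [-2.0, -4.9, 12.8]
gripper_width: -0.004
```

move_arm --pt "0.01 0.3 0.02 0 0 0" --pt "0.02 0.6 0.03 0 0 0" --pt "0.03 0.9 0.04 0 0 0" --pt "0.04 1.2 0.05 0 0 0" --pt "0.05 1.4 0.06 0 0 0"

```text
clock: 7.9
position: [582.1, -30.8, 124.1]
orientation: [0.521, 3.094, -0.002]
force: [-4.3, -4.4, 17.0]
gripper_width: 0.0
```

```bash
python3 look.py 5 scene wrist
```

```text
8.0 [582.17653726 -30.39117575 124.06477867] [ 5.20177426e-01  3.09431403e+00 -1.00795196e-03] [-2.98119434 -2.57252184 15.22329588]
```

View pics/wrist5.png

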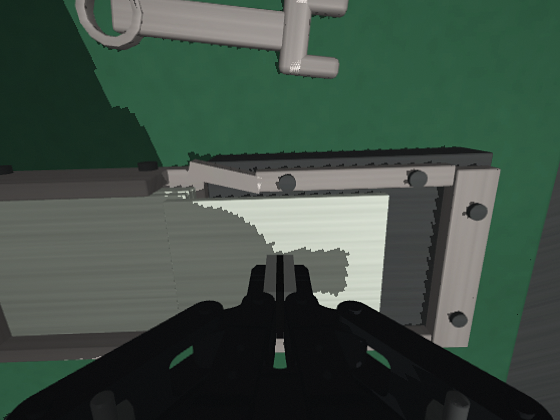

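move_arm --pt "0.01 0.3 -0.04 0 0 0" --pt "0.02 0.6 -0.04 0 0 0" --pt "0.03 0.9 -0.03 0 0 0" --pt "0.04 1.1 -0.02 0 0 0" --pt "0.04 1.2 -0.01 0 0 0"

```text
clock: 8.5
position: [585.2, -18.1, 123.1]
orientation: [0.519, 3.096, -0.001]
force: [-1.7, -3.1, 10.4]
gripper_width: 0.0
```

move_arm --pt "0.01 0.25 0 0 0 0" --pt "0.02 0.5 0.01 0 0 0" --pt "0.02 0.7 0.01 0 0 0" --pt "0.03 0.9 0.01 0 0 0"

```text
clock: 8.9
position: [587.8, -10.1, 123.1]
orientation: [0.52, 3.096, -0.001]
force: [-2.1, -4.2, 10.5]
gripper_width: -0.001
```

```bash
python3 look.py 6 scene wrist;python3 - <<'E'
import cv2
a=cv2.imread('pics/wrist6_raw.png')[130:380,130:480]; cv2.imwrite('pics/w6z.png',cv2.resize(a,None,fx=2.2,fy=2.2,interpolation=cv2.INTER_CUBIC))
E
```

```text
9.0 [587.95282105  -9.58681478 123.10617889] [ 5.19352923e-01  3.09583945e+00 -6.06335626e-04] [-1.24129408 -2.16348827  9.34823328]
```

View pics/w6z.png

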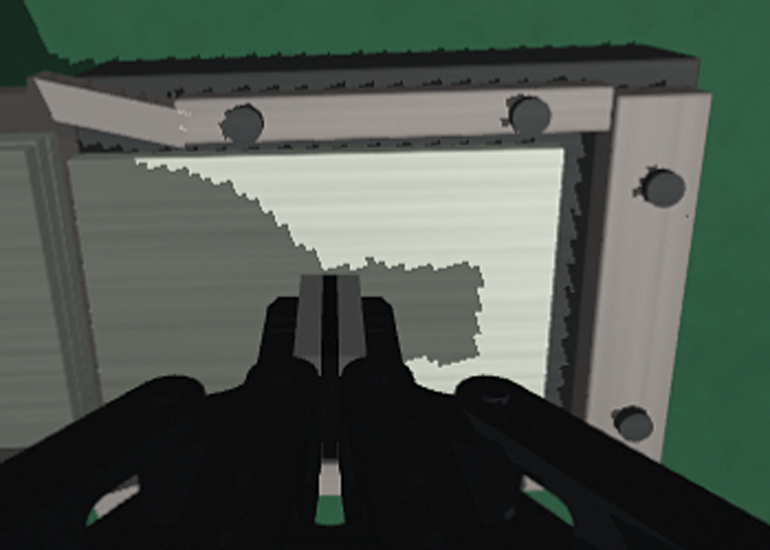

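move_arm --pt "0 0.15 0 0 0 0" --pt "0.01 0.25 0 0 0 0" --pt "0.01 0.35 0 0 0 0" --pt "0.01 0.4 0 0 0 0" --pt "0.01 0.45 0 0 0 0"

```text
clock: 9.5
position: [589.2, -5.8, 123.1]
orientation: [0.52, 3.096, -0.001]
force: [-1.5, -3.0, 10.9]
gripper_width: -0.003
```

move_arm --pt "0 0.05 0 0 0 0" --pt "0 0.1 0 0 0 0" --pt "0 0.15 0 0 0 0" --pt "0 0.15 0 0 0 0"

```text
clock: 9.9
position: [589.7, -4.3, 123.1]
orientation: [0.52, 3.096, -0.001]
force: [-0.8, -3.1, 9.8]
gripper_width: -0.003
```

move_arm --pt "0 0.05 0 0 0 0" --pt "0 0.1 0 0 0 0" --pt "0 0.15 0 0 0 0" --pt "0 0.15 0 0 0 0"

```text
clock: 10.3
position: [590.1, -2.9, 123.1]
orientation: [0.52, 3.096, -0.001]
force: [-2.4, -3.0, 10.0]
gripper_width: -0.003
```

```bash
python3 look.py 7 scene wrist;python3 - <<'E'
import cv2
a=cv2.imread('pics/wrist7_raw.png')[130:380,130:480]; cv2.imwrite('pics/w7z.png',cv2.resize(a,None,fx=2.2,fy=2.2,interpolation=cv2.INTER_CUBIC))
E
```

```text
10.4 [590.10007365  -2.92439579 123.08962745] [ 5.20239046e-01  3.09602014e+00 -1.09538310e-03] [-0.74554221 -3.23367583 10.53525074]
```

View pics/w7z.png

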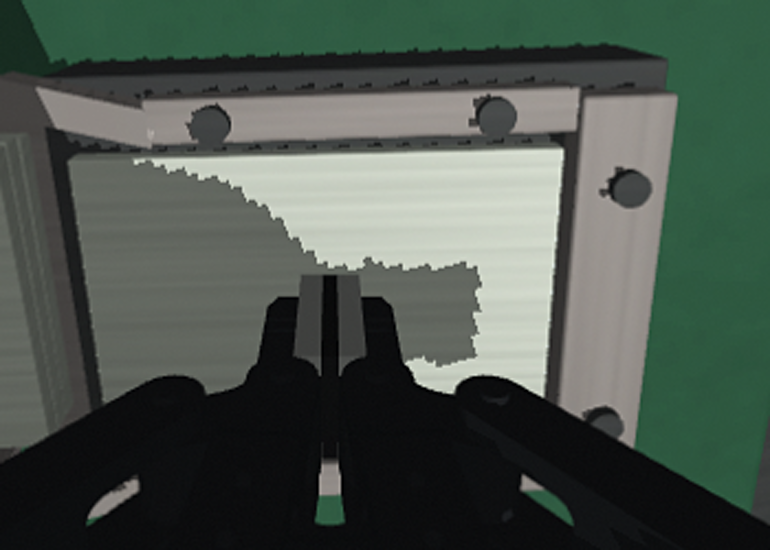

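move_arm --pt "0 0.05 0 0 0 0" --pt "0 0.1 0 0 0 0" --pt "0 0.1 0 0 0 0"

```text
clock: 10.7
position: [590.4, -2.0, 123.1]
orientation: [0.52, 3.096, -0.001]
force: [-1.8, -3.4, 10.3]
gripper_width: -0.001
```

move_arm --pt "0 0.05 0.01 0 0 0" --pt "0 0.1 0.02 0 0 0" --pt "0 0.1 0.02 0 0 0"

```text
clock: 11.0
position: [590.6, -1.5, 123.1]
orientation: [0.521, 3.096, -0.002]
force: [-3.5, -3.7, 12.5]
gripper_width: -0.002
```

move_arm --pt "0 0.05 0 0 0 0" --pt "0 0.1 0 0 0 0" --pt "0 0.1 0 0 0 0"

```text
clock: 11.3
position: [591.1, -0.7, 123.1]
orientation: [0.521, 3.096, -0.002]
force: [-2.8, -4.1, 11.7]
gripper_width: -0.005
```

move_arm --pt "0 0.05 0 0 0 0" --pt "0 0.1 0 0 0 0" --pt "0 0.1 0 0 0 0"

```text
clock: 11.6
position: [591.5, 0.3, 123.1]
orientation: [0.521, 3.095, -0.002]
force: [-1.1, -4.2, 11.9]
gripper_width: 0.0
```

```bash
python3 look.py 8 scene wrist;python3 - <<'E'
import cv2
a=cv2.imread('pics/wrist8_raw.png')[130:380,130:480]; cv2.imwrite('pics/w8z.png',cv2.resize(a,None,fx=2.2,fy=2.2,interpolation=cv2.INTER_CUBIC))
E
```

```text
11.7 [5.91514245e+02 2.76479980e-01 1.23090000e+02] [ 5.20878055e-01  3.09544596e+00 -1.85123767e-03] [-3.34105374 -5.0959899  11.26485829]
```

View pics/w8z.png

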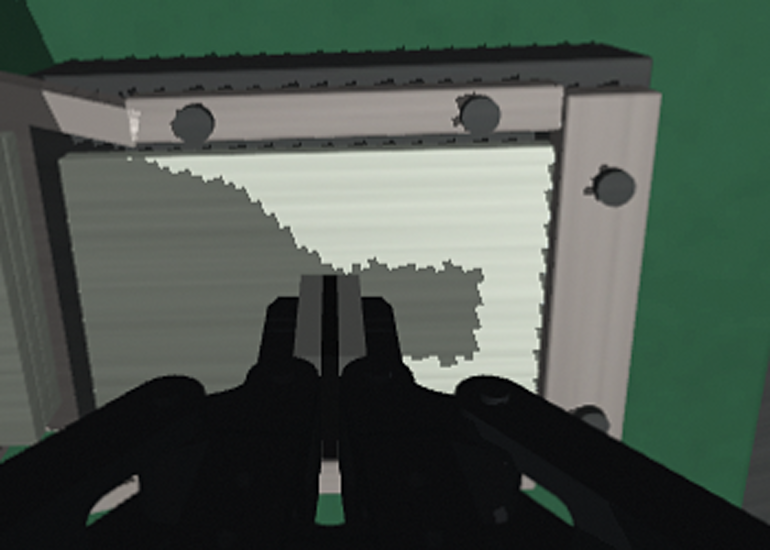

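move_arm --pt "0 0 -0.1 0 0 0" --pt "0 0 -0.3 0 0 0" --pt "0 0 -1 0 0 0" --pt "0 0 -3 0 0 0" --pt "0 0 -6 0 0 0"

```text
clock: 12.2
position: [589.5, 2.7, 180.7]
orientation: [-0.517, -3.095, 0.002]
force: [0.7, 0.4, -0.5]
gripper_width: 0.002
```

move_arm --pt "-1 -3 -2 0 0 0" --pt "-3 -6 -4 0 0 0" --pt "-5 -9 -6 0 0 0" --pt "-5 -11 -6 0 0 0" --pt "-5 -11 -6 0 0 0"

```text
clock: 12.7
position: [601.2, -122.6, 242.8]
orientation: [0.528, 3.096, -0.003]
force: [-1.1, 0.0, -0.4]
gripper_width: 0.003
```

```bash
python3 look.py 9 scene top wrist
```

```text
12.85 [ 602.19321303 -116.54439744  241.17430501] [-5.16429053e-01 -3.09780689e+00 -1.50552478e-03] [0.29382124 0.92082341 0.50889764]
```

View pics/wrist9.png

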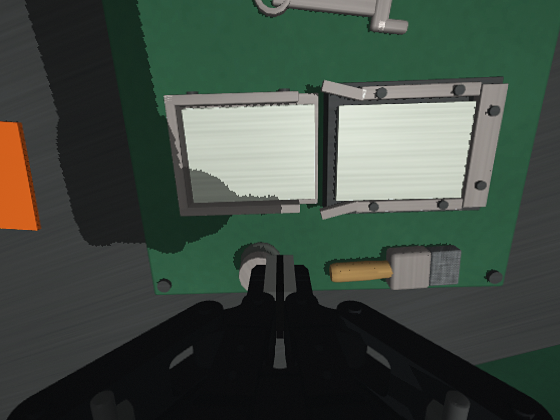

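View pics/scene9.png

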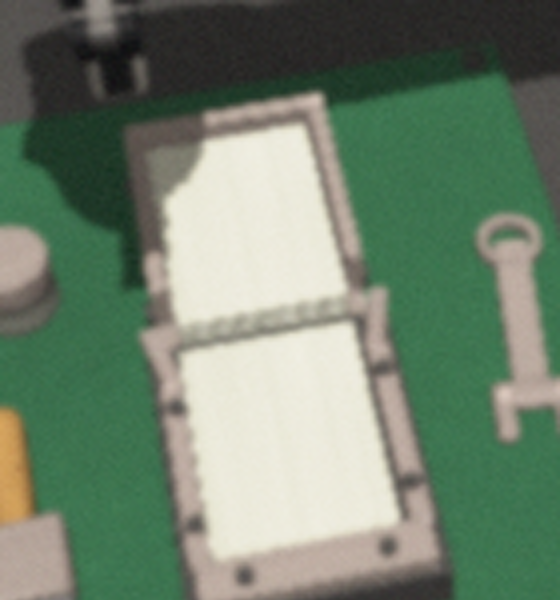

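Run:
```python
from h import *
W=dict(np.load('wrist9.npz')); p=np.load('p2.npy');g=p[6]
a=cv2.imread('pics/wrist9_raw.png')[70:225,310:515]; cv2.imwrite('pics/w9z.png',cv2.resize(a,None,fx=3.8,fy=3.8,interpolation=cv2.INTER_CUBIC))
a=cv2.imread('pics/wrist9_raw.png')[80:225,155:335]; cv2.imwrite('pics/w9y.png',cv2.resize(a,None,fx=4,fy=4,interpolation=cv2.INTER_CUBIC))
P=[(63+g+8,-40,64),(63+g+8,40,64),(173+g,40,64),(173+g,-40,64),(173+g,42,68),(173+g,-42,68)]
q=proj(W,rig2w(p,P)); print(((q-[310,70]+.5)*3.8).round(0).tolist())
```

```text
[[131.0, 491.0], [144.0, 127.0], [631.0, 109.0], [573.0, 477.0], [644.0, 97.0], [581.0, 490.0]]
```

View pics/w9z.png

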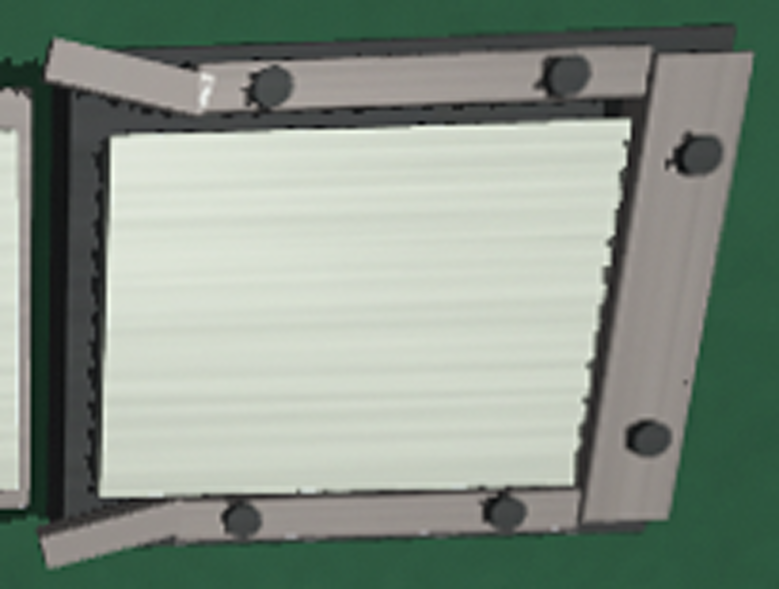

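View pics/w9y.png

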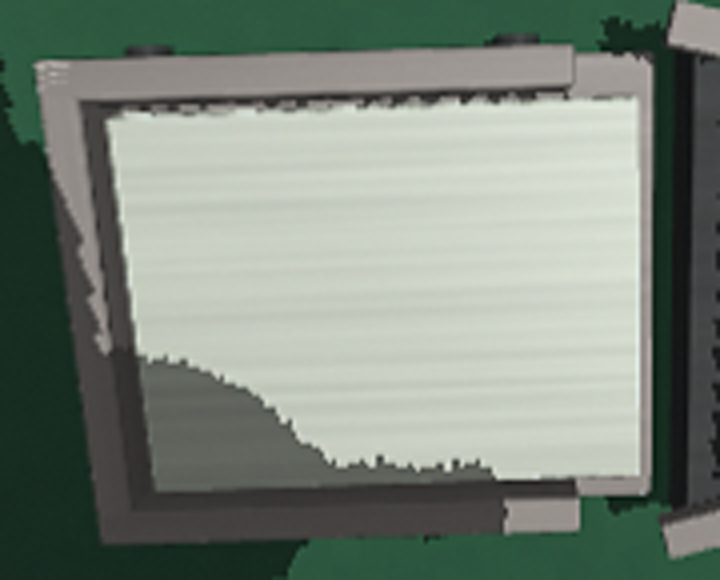

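Run:
```python
from h import *
W=dict(np.load('wrist9.npz')); p=np.load('p2.npy');g=p[6]
K=np.array([[W['fx'],0,W['cx']],[0,W['fy'],W['cy']],[0,0,1.]])
def bp(u,z):
    u=(np.array(u,float)+.5)/3.8-.5+[310,70]
    n=cv2.undistortPoints(u.reshape(1,1,2),K,W['dist_coeffs'])[0,0]
    r=W['pose'][:3,:3]@[n[0],-n[1],-1]; o=W['pose'][:3,3]
    X=o+r*(z+p[2]-o[2])/r[2]-p[:3]
    c,s=np.cos(p[3]),np.sin(p[3]); return [round(c*X[0]+s*X[1]-55-g,1),round(-s*X[0]+c*X[1],1)]
for n,u,z in [('front+',(631,118),64),('front-',(577,487),64),('rear+',(109,136),64),('rear-',(98,498),64),('stop top+',(652,60),68),('stop top-',(582,520),68),('stop mid top',(617,290),68),('entry+',(69,100),58),('entry-',(60,480),58)]: print(n,bp(u,z))
```

```text
front+ [np.float64(118.5), np.float64(38.1)]
front- [np.float64(119.4), np.float64(-42.5)]
rear+ [np.float64(8.7), np.float64(38.4)]
rear- [np.float64(8.4), np.float64(-41.7)]
stop top+ [np.float64(118.4), np.float64(49.0)]
stop top- [np.float64(119.3), np.float64(-49.3)]
stop mid top [np.float64(119.0), np.float64(2.9)]
entry+ [np.float64(0.9), np.float64(46.2)]
entry- [np.float64(0.3), np.float64(-38.6)]
```

Run:
```python
from h import *
W=dict(np.load('wrist9.npz')); p=np.load('p2.npy')
K=np.array([[W['fx'],0,W['cx']],[0,W['fy'],W['cy']],[0,0,1.]])
for u,z in [((106,112),60),((640,97),60),((640,476),60),((155,492),60),((38,62),70)]:
    u=(np.array(u,float)+.5)/4-.5+[155,80]
    n=cv2.undistortPoints(u.reshape(1,1,2),K,W['dist_coeffs'])[0,0]
    r=W['pose'][:3,:3]@[n[0],-n[1],-1]; o=W['pose'][:3,3]
    X=o+r*(z+p[2]-o[2])/r[2]-p[:3]
    c,s=np.cos(p[3]),np.sin(p[3]); print(np.round([c*X[0]+s*X[1],-s*X[0]+c*X[1]],1))
s=__import__('workcell').ctrl; print(s.get_state()['force'],s.sign_off())
```

```text
[-55.8  40.7]
[54.3 40.4]
[ 54.6 -40.3]
[-55.3 -40.7]
[-64.9  49.9]
the job is handed in; nothing more can be done
[0.29382124 0.92082341 0.50889764] None
```

The top blank is in the jig, against the end stop, flat and released, and I have handed the job in. I dragged it there with the shut fingertips pressed on top, then lifted the arm clear.

- **Forces:** the press read mostly 8–13 N, with a single peak of 17 N. Readings came only at the end of each move call, so a brief higher value in between would not have shown. The sideways force stayed around 5 N.
- **At the stop:** the fingertips began to slip on the blank, about 2 mm, which showed it had met the stop. In the last wrist picture its front corners measure x = 118.5 and 119.4 mm from the jig's entry edge. The stop edge measures 118.4 and 119.3 mm by the same method, so the blank is flush and square.
- **Between the rails:** the blank's sides measured y = +38 and -42 mm. It seems to lie close to the -y rail, though the camera's 2 mm accuracy leaves this open. The tool's height dropped 2 mm, matching the step down onto the bed, so the blank lies flat.
- **Blanks below:** the second blank measures about 0.5 mm from its nominal place. I did not measure the third and bottom blanks; in the last pictures the stack looks aligned.
- **Other things:** the tin, spanner and brush were never approached, and in the last pictures I saw no sign that they had moved.
- **Calibration:** the rig position fitted from the scene and top cameras alone put the blank's upper face 3–4 mm too low. The wrist camera and the first touch corrected this.

The job took about 13 s.

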